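Dig the spanner out of the salvage bin

ROBOT

A 6-joint arm with a two-finger parallel gripper is mounted at the origin on the work surface. World frame = base frame: x ahead of the robot, y to its left, z up, the work surface at z = 0. Lengths are in m, angles in rad, forces in N, time in s.
With the tool pointing down it reaches from about 0.3 to 0.775 m from the base axis. Payload 14.6 kg.
Tool frame: the origin (TCP) lies on the centre line of the jaws, within the pads' length; the fingertips stand 8 mm ahead of it and the grasp point (between the pads) lies 11 mm behind it; z points along the fingers, y is the line along which they close (so a half turn about z gives the same grasp; the last joint's range is limited). The gripper opens to 94 mm and grips with 3 to 60 N. Pads are 16 mm wide; open, the fingers measure 119 mm over their backs; the gripper's body (75 mm by 177 mm) begins 78 mm behind the grasp point.
Start: joints at [-1.199, 0.3, 1.521, -0, 1.321, -0.067], TCP at [0.234, -0.498, 0.213] pointing down, gripper open.
Joint ranges: [-3.03, 3.03], [-0.79, 2.21], [0.23, 2.52], [-1.04, 4.18], [0, 3.07], [-2.55, 2.55]. Speed limits (rad/s): [2.22, 2.22, 2.57, 3.14, 3.14, 3.14].

INTERFACE

Orientations are given as a unit quaternion [w, x, y, z].
In Python, from bench import arm gives the robot as it stands.
- The arm moves only by the shell command python3 -m inch 'ROWS' [OPENING] [FORCE]. ROWS is JSON, a list of rows, each an object of numbers: "tx", "ty", "tz": the shift along the tool's x, y, z in m; "ax", "ay", "az": the turn, a rotation vector about the tool's x, y, z in degrees. In form: [{"tx": .., "ty": .., "tz": .., "ax": .., "ay": .., "az": ..}, ...]. A call has 1 to 5 rows; each row is the pose to reach, as a shift and turn from the pose commanded when the call began, along the tool's axes at that moment; what a row does not reach only later rows make up. A row lasts 1/12 s, in which the tool goes at most 41.7 mm and 7.16 degrees, less where a joint would pass 70% of its speed; a pose out of reach is approached as far as the arm can. A call with a gripper value outside its range is refused whole. OPENING is the finger opening in m, from 0 to 0.094, set as the call begins (- or left out, the last holds). The fingers move at their own pace and stop on an object; FORCE is the grip in N (left out, the last holds). Time passes only in rows, so rows that repeat a pose let the fingers close. It gives the time, the measured TCP pose, the force, the opening and the grip force at its end, in the units of the state.
- arm.get_obs(): the state, without advancing time (a new reading comes with each control period).
- arm.snapshot(name): name is "side" or "top"; returns (picture, depth): 384x512x3 uint8, blue, green, red; 384x512 float32, m along the optical axis (not along the pixel's ray), 0 where there is no reading.
- arm.camera_info(name): a dict with "camera_matrix" (3x3 intrinsics, pixels), "xyz" and "orientation" of the camera in the world. Camera axes: x right, y down, z forward; pixel columns grow to the right and rows downward; lengths in m; the calibration is good to about 2 mm. A picture is of the moment at which its call begins. camera_info takes no time and is no camera call.
- arm.hand_in(): hands the job in; it is judged then, once.
The state is a dict: "time_s": time; "joints": joint angles; "joint_vel": joint speeds; "tau": joint torques, N m; "eef_pos": TCP position; "tool_rot": TCP orientation; "wrist_force": force on the tool from outside, world axes, zero at the start; "wrist_torque": the same for the moment, N m; "grip_width": opening from 0.0 (shut) to 1.0 (fully open); "finger_force": force on a finger pad.
Only numpy, scipy, OpenCV 4.12 (cv2) and the standard library are available. Lean on these libraries where they do the work, as an engineer would, in place of code of your own. Each camera call takes 0.05 s, during which the arm holds its last target. There are 200 camera calls.

TASK

The spanner is at the bottom of the black salvage bin. First take out the transformer, then the circuit board, setting each down right way up on the blue mat, then get the steel spanner out and lay it flat on the mat too, not on top of the others. Leave the copper bar in the bin and do not disturb the spool, bottle or screwdriver.

Things in the scene. Friction and masses are not known exactly. Their poses are not given: they have to be found in the camera images.
- bin: black open plastic bin fixed to the bench, outside 248 mm along its x, 198 mm along its y, 50 mm high; walls 4 mm, floor 4.0 mm thick, so the inside is 240 x 190 mm. Origin: centre of the underside. Stands to the robot's left or right with some yaw.
- mat: blue-grey work mat fixed flat on the bench, 280 mm along its x, 300 mm along its y, 2 mm thick, on the other side from the bin. Origin: centre of the underside. It is empty at the start.
- transformer_center (a point): transformer with dark core and yellow winding, a block 44 mm along its x, 50 mm along its y, 42 mm high, 0.3 to 0.55 kg, standing on the circuit board. Point: its centre, half-way up; z up when right way up.
- board_center (a point): green circuit board, 170 x 170 x 4 mm, about 0.4 kg, lying flat across spanner and copper bar, transformer on its -y half. In its middle a sturdy finned aluminium heatsink (70 mm along board x, 24 mm along y, 38 mm tall) by which it can be lifted; 16 mm high connector strip along its +x edge. Point: middle of the board, 23 mm above its underside (half-way up the heatsink); z up when right way up.
- spanner_center (a point): flat double-ended steel spanner, 150 mm long (its x), shaft 20 mm wide, heads 26 mm, 8 mm thick, 0.1 to 0.17 kg, flat on the bin floor along the bin's x, heads 0 to 5 mm from one of the long (+y or -y) walls: no room for a finger between shaft and wall. Floor and spanner are slick: pressed from above with 5 to 15 N by shut fingertips it drags along with them. Point: its centre, half-way up.
- busbar_center (a point): copper bar, 150 mm along its x, 24 mm wide, 8 mm thick, lying on the bin's floor along the other long wall; it stays in the bin. Point: its centre, half-way up.
- spool: bystander: white-flanged solder spool standing on end beyond the work, 60 mm across, 42 mm high. Origin: centre of its underside.
- flux: bystander: small clear bottle with a red cap, 44 mm across, 100 mm high, beyond the work. Origin: centre of its underside.
- driver: bystander: green-handled screwdriver 200 mm long, 26 mm thick handle, lying on the bench beyond the work. Origin: its middle, at bench height.
Things that resemble listed ones, but are neither listed nor needed, are in the scene too. Of the things that look like the part that bears transformer_center, the smallest one is meant.

How it is judged:
By the outcome, as a careful person would: the job done as asked, in the order asked, and still so for the second after the job is handed in, with the robot touching nothing.
It also fails if it takes over 72 s, if anything falls off the work surface, if the arm or the gripper's body presses on something with over 40 N, if the wrist force passes 120 N, or if a joint passes its speed limit or range.

## Working session

There is one attempt and no reset: what is moved stays moved. The work goes in short steps, Python scripts to look and compute and a shell command to move; the robot and the scene stay as the last step left them, time stands still between calls to the robot, and variables do not carry over. Pictures are saved under pics/ and viewed, at most 10 in all, crops included, and the job is handed in when it is done.

```bash
mkdir -p pics; ls; cat > h.py <<'E'
import numpy as np, cv2
from bench import arm
from scipy.spatial.transform import Rotation as R
def cam(n):
    c=arm.camera_info(n); K=np.array(c["camera_matrix"]); q=c["orientation"]
    return K,np.array(c["xyz"]),R.from_quat([q[1],q[2],q[3],q[0]]).as_matrix()
def cloud(n,d):
    K,t,M=cam(n); v,u=np.mgrid[:384,:512]
    p=np.stack([(u-K[0,2])/K[0,0]*d,(v-K[1,2])/K[1,1]*d,d],-1)
    return p@M.T+t
def ray(n,u,v,z):
    K,t,M=cam(n); r=M@np.array([(u-K[0,2])/K[0,0],(v-K[1,2])/K[1,1],1])
    return t+r*(z-t[2])/r[2]
def shot(n,name):
    p,d=arm.snapshot(n); cv2.imwrite(f"pics/{name}.png",p); np.save(f"pics/{name}.npy",d); return p,d
E
python3 - <<'E'
from h import *
a=shot("top","t0")[0]; b=shot("side","s0")[0]
cv2.imwrite("pics/c0.png",np.vstack([np.hstack([a,b])])[:, :] if 0 else cv2.resize(np.hstack([a,b]),(800,300)))
for n in("top","side"):
    c=arm.camera_info(n);print(c)
o=arm.get_obs();print(o["time_s"],o["eef_pos"],o["tool_rot"])
E
```

```text
pics
{'camera_matrix': array([[348.63683259,   0.        , 253.74810166],
       [  0.        , 348.63683259, 188.0749444 ],
       [  0.        ,   0.        ,   1.        ]]), 'xyz': array([0.45628169, 0.00973318, 0.91562499]), 'orientation': array([-0.03320972,  0.71111792, -0.70092851,  0.0436765 ])}
{'camera_matrix': array([[362.91961062,   0.        , 256.0220652 ],
       [  0.        , 362.91961062, 181.87326037],
       [  0.        ,   0.        ,   1.        ]]), 'xyz': array([ 0.45526909, -0.66922651,  0.60874866]), 'orientation': array([-0.42016104,  0.90652579, -0.03162283,  0.02599395])}
0.1 [ 0.2335901  -0.49769873  0.21296448] [-4.88453162e-04  9.76032385e-01  2.17624769e-01 -7.18611665e-05]
```

View pics/t0.png

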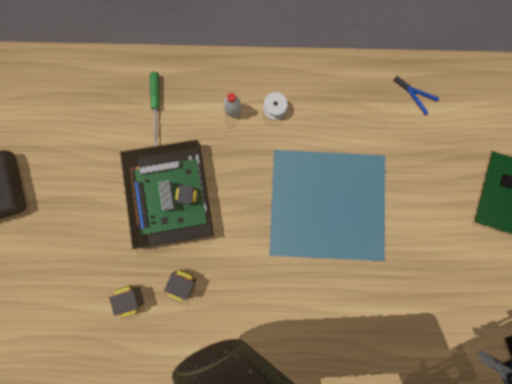

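View pics/s0.png

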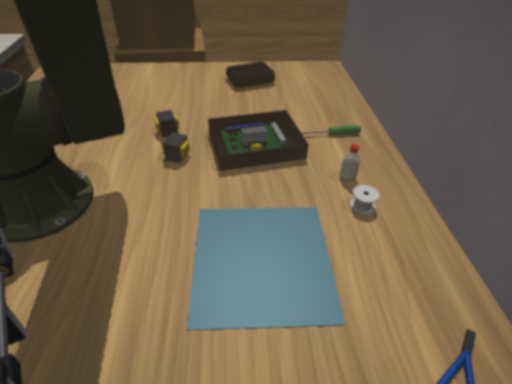

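The top view shows the bin at (167,193) and the mat at (329,205). There are three transformer-like blocks: in the bin at (187,195), and on the bench at (125,301) and (180,285). The one in the bin looks smallest and stands on the board next to the heatsink at (166,195), so it fits. I'll confirm that in a crop and measure it.

```bash
python3 - <<'E'
from h import *
a=cv2.imread("pics/t0.png"); d=np.load("pics/t0.npy"); P=cloud("top",d)
c=a[130:320,90:230]; cv2.imwrite("pics/c1.png",cv2.resize(c,None,fx=4,fy=3.1,interpolation=cv2.INTER_CUBIC) if 0 else cv2.resize(c[:130],None,fx=4.6,fy=4.6,interpolation=cv2.INTER_CUBIC))
for u,v in[(187,195),(166,195),(160,168),(140,204),(155,220),(125,301),(180,285),(130,155),(329,205)]: print((u,v),P[v,u].round(4))
hsv=cv2.cvtColor(a,cv2.COLOR_BGR2HSV)
def rect(m,n,z=None):
    m=m.astype(np.uint8); k,l,s,ce=cv2.connectedComponentsWithStats(m)
    for i in range(1,k):
        if s[i,4]<40: continue
        q=P[l==i]; r=cv2.minAreaRect(q[:,:2].astype(np.float32)*1000)
        print(n,s[i,4],ce[i].round(0),"rect",np.round(r[0],1),np.round(r[1],1),round(r[2],1),"z",np.percentile(q[:,2],[5,50,95]).round(4))
H=P[...,2]
inb=np.zeros(H.shape,bool); inb[135:255,115:220]=1
rect((hsv[...,0]>90)&(hsv[...,0]<110)&(hsv[...,1]>80)&(P[...,1]<-.05),"mat")
rect(inb&(H>.042)&(H<.056),"rim")
rect(inb&(H>.0565)&(H<.075)|inb&(H>.045)&(H<.075)&0,"mid")
rect(inb&(H>.046),"all>46")
rect((H>.03)&(H<.1)&(np.mgrid[:384,:512][0]>260)&(np.mgrid[:384,:512][1]<205),"decoyT")
rect((hsv[...,0]>50)&(hsv[...,0]<85)&(hsv[...,1]>100)&inb,"green")
E
```

```text
(187, 195) [0.5306 0.1623 0.0551]
(166, 195) [0.5308 0.2166 0.0441]
(160, 168) [0.6017 0.2389 0.0265]
(140, 204) [0.5087 0.2873 0.0211]
(155, 220) [0.4686 0.2485 0.0167]
(125, 301) [0.2749 0.3008 0.0558]
(180, 285) [0.3134 0.1716 0.055 ]
(130, 155) [0.6381 0.3239 0.0078]
(329, 205) [ 5.145e-01 -2.022e-01  3.000e-04]
mat 7285 [342. 205.] rect [ 516.7 -218.6] [252.5 268.8] 87.7 z [-0.0015  0.0012  0.0038]
rim 695 [161. 193.] rect [535.2 219.3] [248.8 198.7] 10.2 z [0.0437 0.0483 0.0509]
rim 257 [165. 195.] rect [530.  217.4] [69.5 24.7] 11.1 z [0.043  0.0509 0.0547]
rim 77 [192. 195.] rect [530.  153.3] [20.5 43.8] 75.9 z [0.0449 0.0509 0.0555]
mid 119 [184. 194.] rect [533. 168.] [44.8 32.3] 1.6 z [0.0567 0.0577 0.06  ]
all>46 591 [164. 194.] rect [543.1 173.4] [248.1 291.1] 10.3 z [0.0464 0.0487 0.0511]
all>46 204 [165. 195.] rect [485.9 135. ] [248.5  67. ] 61.6 z [0.0469 0.0519 0.0549]
all>46 321 [185. 195.] rect [509.6  97.5] [199.6  48.7] 72.4 z [0.0476 0.0562 0.0592]
decoyT 670 [179. 286.] rect [309.3 175.7] [59.1 67.7] 69.0 z [0.041  0.0553 0.0582]
decoyT 728 [124. 302.] rect [270.4 305.7] [67.6 60.2] 18.3 z [0.0387 0.0551 0.058 ]
green 72 [182. 178.] rect [580.1 185.8] [47.8 25.6] 77.1 z [0.0126 0.015  0.0174]
green 105 [182. 215.] rect [482.5 181.8] [23.  64.6] 5.5 z [0.0125 0.0149 0.0174]
```

View pics/c1.png

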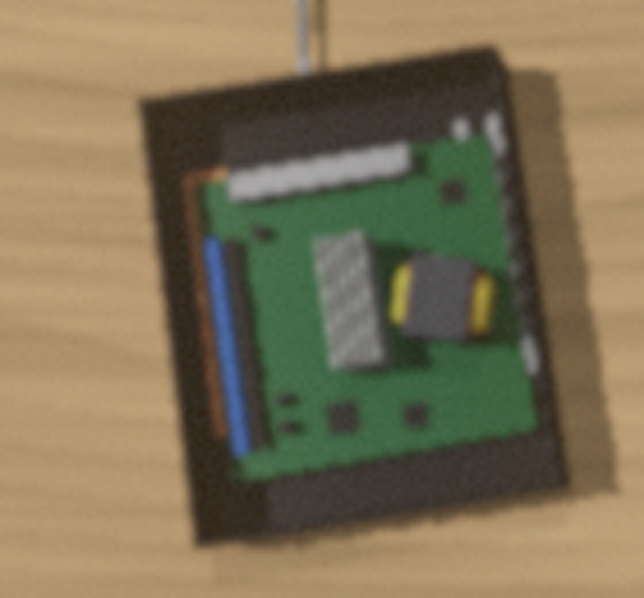

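The crop confirms it: the smallest transformer is the one on the board, at crop pixel (443,298). The heatsink is at (350,300) and the copper shows at the left (+y) wall. The steel heads show at the right (-y) wall, at (528,355) and (495,130). Next I'll refine the transformer pose and the mat.

```bash
cat >> h.py <<'E'
def go(x,y,z,yaw):
    o=arm.get_obs(); q=o["tool_rot"]; C=R.from_quat([q[1],q[2],q[3],q[0]])
    yaw=np.radians(yaw); T=R.from_quat([np.cos(yaw/2),np.sin(yaw/2),0,0])
    s=C.inv().apply(np.array([x,y,z])-o["eef_pos"]); a=np.degrees((C.inv()*T).as_rotvec())
    print("t",o["time_s"],"shift",s.round(4),"turn",a.round(2),"dist",np.linalg.norm(s).round(3))
E
python3 - <<'E'
from h import *
a=cv2.imread("pics/t0.png"); d=np.load("pics/t0.npy"); P=cloud("top",d); H=P[...,2]
hsv=cv2.cvtColor(a,cv2.COLOR_BGR2HSV)
V,U=np.mgrid[:384,:512]
# transformer top: project by pixel ray on z=.058 for sharp outline
m=(H>.0535)&(V>170)&(V<220)&(U>174)&(U<205)
k,l,s,c=cv2.connectedComponentsWithStats(m.astype(np.uint8)); i=1+np.argmax(s[1:,4])
pts=np.array([ray("top",u,v,.058)[:2]*1000 for v,u in np.argwhere(l==i)],np.float32)
print("T",s[i],cv2.minAreaRect(pts),pts.mean(0))
b=a[170:220,170:215]; 
y=((hsv[...,0]>18)&(hsv[...,0]<35)&(hsv[...,1]>140)&(V>175)&(V<215)&(U>172)&(U<205)).astype(np.uint8)
k,l,s,c=cv2.connectedComponentsWithStats(y)
for i in range(1,k):
    if s[i,4]>5: print("yel",s[i],c[i],ray("top",*c[i],.058).round(4),np.median(H[l==i]))
for u,v in[(273,151),(385,155),(384,259),(270,257)]: print("mat",ray("top",u,v,.002).round(4))
go(.531,.164,.16,93)
E
```

```text
T [176 185  18  19 251] ((531.7130737304688, 167.52328491210938), (37.63822937011719, 44.26231002807617), 82.71817779541016) [531.6959  167.69995]
yel [175 189   3  10  17] [175.76470588 193.29411765] [0.5342 0.1895 0.058 ] 0.047219294542957146
yel [192 190   5  13  47] [194.36170213 195.80851064] [0.5287 0.1436 0.058 ] 0.047437962911232145
mat [ 0.6565 -0.0532  0.002 ]
mat [ 0.6507 -0.3537  0.002 ]
mat [ 0.3763 -0.3435  0.002 ]
mat [ 0.3778 -0.0475  0.002 ]
t 0.1 shift [ 0.5503 -0.4726  0.0535] turn [-5.000e-02 -4.000e-02 -6.786e+01] dist 0.727
```

Transformer: centre (0.5315, 0.167), yaw about -7°, top at 58 mm, which fits the 16+42 mm stack. Moving above it.

```bash

python3 -m inch '[{"tx":0.04,"ty":-0.03},{"tx":0.07,"ty":-0.06},{"tx":0.1,"ty":-0.09},{"tx":0.138,"ty":-0.119},{"tx":0.138,"ty":-0.119}]' 0.08 35
python3 -m inch '[{"tx":0.03,"ty":-0.026},{"tx":0.06,"ty":-0.052},{"tx":0.09,"ty":-0.078},{"tx":0.12,"ty":-0.104},{"tx":0.138,"ty":-0.119}]'
python3 -m inch '[{"tx":0.03,"ty":-0.026},{"tx":0.06,"ty":-0.052},{"tx":0.09,"ty":-0.078},{"tx":0.12,"ty":-0.104},{"tx":0.138,"ty":-0.119}]'
python3 -m inch '[{"tx":0.03,"ty":-0.026},{"tx":0.06,"ty":-0.052},{"tx":0.09,"ty":-0.078},{"tx":0.12,"ty":-0.104},{"tx":0.138,"ty":-0.119}]'
python3 -m inch '[{"az":-7},{"az":-14},{"az":-21},{"az":-28},{"az":-30}]'
python3 -m inch '[{"az":-7},{"az":-14},{"az":-21},{"az":-28},{"az":-28}]'
python3 -c "
from h import *
go(.5315,.167,.09,83)"
```

```text
t 0.1 shift [ 0.5521 -0.4751  0.1235] turn [-5.000e-02 -3.000e-02 -5.786e+01] dist 0.739$[0]: bad value
$[0]: bad value
$[0]: bad value
$[0]: bad value
$[0]: bad value
$[0]: bad value
```

Rows probably need all six keys.

```bash

python3 -m inch '[{"tx":0.03,"ty":-0.026,"tz":0,"ax":0,"ay":0,"az":0},{"tx":0.06,"ty":-0.052,"tz":0,"ax":0,"ay":0,"az":0},{"tx":0.09,"ty":-0.078,"tz":0,"ax":0,"ay":0,"az":0},{"tx":0.12,"ty":-0.104,"tz":0,"ax":0,"ay":0,"az":0},{"tx":0.138,"ty":-0.119,"tz":0,"ax":0,"ay":0,"az":0}]' 0.08 35
python3 -c "
from h import *
go(.5315,.167,.09,83)"
```

```text
time_s: 0.52
eef_pos: [0.3087, -0.3286, 0.2133]
tool_rot: [-0.0, 0.976, 0.218, 0.0]
wrist_force: [-0.3, 0.1, -0.3]
grip_width: 0.849
finger_force: 0.0
t 0.5167 shift [ 0.4126 -0.3535  0.1236] turn [-3.00e-02 -3.00e-02 -5.78e+01] dist 0.557
```

```bash

python3 -m inch '[{"tx":0.03,"ty":-0.026,"tz":0,"ax":0,"ay":0,"az":0},{"tx":0.06,"ty":-0.052,"tz":0,"ax":0,"ay":0,"az":0},{"tx":0.09,"ty":-0.078,"tz":0,"ax":0,"ay":0,"az":0},{"tx":0.12,"ty":-0.104,"tz":0,"ax":0,"ay":0,"az":0},{"tx":0.138,"ty":-0.119,"tz":0,"ax":0,"ay":0,"az":0}]' 
python3 -m inch '[{"tx":0.03,"ty":-0.026,"tz":0,"ax":0,"ay":0,"az":0},{"tx":0.06,"ty":-0.052,"tz":0,"ax":0,"ay":0,"az":0},{"tx":0.09,"ty":-0.078,"tz":0,"ax":0,"ay":0,"az":0},{"tx":0.12,"ty":-0.104,"tz":0,"ax":0,"ay":0,"az":0},{"tx":0.138,"ty":-0.119,"tz":0,"ax":0,"ay":0,"az":0}]' 
python3 -m inch '[{"tx":0.03,"ty":-0.026,"tz":0,"ax":0,"ay":0,"az":0},{"tx":0.06,"ty":-0.052,"tz":0,"ax":0,"ay":0,"az":0},{"tx":0.09,"ty":-0.078,"tz":0,"ax":0,"ay":0,"az":0},{"tx":0.12,"ty":-0.104,"tz":0,"ax":0,"ay":0,"az":0},{"tx":0.138,"ty":-0.117,"tz":0,"ax":0,"ay":0,"az":0}]' 
python3 -m inch '[{"tx":0,"ty":0,"tz":0,"ax":0,"ay":0,"az":-7},{"tx":0,"ty":0,"tz":0,"ax":0,"ay":0,"az":-14},{"tx":0,"ty":0,"tz":0,"ax":0,"ay":0,"az":-21},{"tx":0,"ty":0,"tz":0,"ax":0,"ay":0,"az":-28},{"tx":0,"ty":0,"tz":0,"ax":0,"ay":0,"az":-29}]'
python3 -m inch '[{"tx":0,"ty":0,"tz":0,"ax":0,"ay":0,"az":-7},{"tx":0,"ty":0,"tz":0,"ax":0,"ay":0,"az":-14},{"tx":0,"ty":0,"tz":0,"ax":0,"ay":0,"az":-21},{"tx":0,"ty":0,"tz":0,"ax":0,"ay":0,"az":-29},{"tx":0,"ty":0,"tz":0,"ax":0,"ay":0,"az":-29}]' 0.08 35
python3 -c "
from h import *
go(.5315,.167,.032,83)"
```

```text
time_s: 0.93
eef_pos: [0.383, -0.1623, 0.2134]
tool_rot: [-0.0, 0.976, 0.218, 0.0]
wrist_force: [-0.1, -0.9, 0.1]
grip_width: 0.853
finger_force: 0.0
time_s: 1.35
eef_pos: [0.4574, 0.0043, 0.2133]
tool_rot: [-0.0, 0.976, 0.218, -0.0]
wrist_force: [-0.2, -0.6, -1.6]
grip_width: 0.855
finger_force: 0.0
time_s: 1.77
eef_pos: [0.5324, 0.1692, 0.2129]
tool_rot: [-0.0, 0.976, 0.219, -0.0]
wrist_force: [-0.8, -0.6, -0.3]
grip_width: 0.853
finger_force: 0.0
time_s: 2.18
eef_pos: [0.5318, 0.1658, 0.213]
tool_rot: [-0.0, 0.889, 0.458, -0.0]
wrist_force: [0.2, -0.5, 0.4]
grip_width: 0.852
finger_force: 0.0
time_s: 2.6
eef_pos: [0.5319, 0.1657, 0.2132]
tool_rot: [-0.0, 0.747, 0.665, -0.0]
wrist_force: [-0.2, 0.2, 0.5]
grip_width: 0.851
finger_force: 0.0
t 2.6 shift [ 0.0013 -0.0005  0.1812] turn [-0.02  0.01  0.3 ] dist 0.181
```

```bash

python3 -m inch '[{"tx":0.001,"ty":0,"tz":0.04,"ax":0,"ay":0,"az":0},{"tx":0.001,"ty":0,"tz":0.08,"ax":0,"ay":0,"az":0},{"tx":0.001,"ty":0,"tz":0.11,"ax":0,"ay":0,"az":0},{"tx":0.001,"ty":0,"tz":0.13,"ax":0,"ay":0,"az":0},{"tx":0.001,"ty":0,"tz":0.14,"ax":0,"ay":0,"az":0}]' 
python3 -m inch '[{"tx":0,"ty":0,"tz":0.01,"ax":0,"ay":0,"az":0},{"tx":0,"ty":0,"tz":0.02,"ax":0,"ay":0,"az":0},{"tx":0,"ty":0,"tz":0.03,"ax":0,"ay":0,"az":0},{"tx":0,"ty":0,"tz":0.04,"ax":0,"ay":0,"az":0},{"tx":0,"ty":0,"tz":0.041,"ax":0,"ay":0,"az":0}]' 
python3 -m inch '[{"tx":0,"ty":0,"tz":0,"ax":0,"ay":0,"az":0},{"tx":0,"ty":0,"tz":0,"ax":0,"ay":0,"az":0},{"tx":0,"ty":0,"tz":0,"ax":0,"ay":0,"az":0},{"tx":0,"ty":0,"tz":0,"ax":0,"ay":0,"az":0},{"tx":0,"ty":0,"tz":0,"ax":0,"ay":0,"az":0}]' 0.03 35
python3 -m inch '[{"tx":0,"ty":0,"tz":0,"ax":0,"ay":0,"az":0},{"tx":0,"ty":0,"tz":-0.005,"ax":0,"ay":0,"az":0},{"tx":0,"ty":0,"tz":-0.02,"ax":0,"ay":0,"az":0},{"tx":0,"ty":0,"tz":-0.04,"ax":0,"ay":0,"az":0},{"tx":0,"ty":0,"tz":-0.06,"ax":0,"ay":0,"az":0}]'
```

```text
time_s: 3.02
eef_pos: [0.5308, 0.1664, 0.0705]
tool_rot: [-0.001, 0.75, 0.661, -0.002]
wrist_force: [-0.0, -0.3, -0.1]
grip_width: 0.85
finger_force: 0.0
time_s: 3.43
eef_pos: [0.5316, 0.1666, 0.031]
tool_rot: [-0.0, 0.748, 0.663, -0.001]
wrist_force: [-0.1, -0.6, -0.9]
grip_width: 0.856
finger_force: 0.0
time_s: 3.85
eef_pos: [0.5323, 0.1668, 0.0329]
tool_rot: [0.0, 0.748, 0.664, 0.0]
wrist_force: [-0.6, 0.1, -0.0]
grip_width: 0.531
finger_force: 0.0
time_s: 4.27
eef_pos: [0.5314, 0.1666, 0.0927]
tool_rot: [-0.001, 0.748, 0.664, -0.001]
wrist_force: [0.9, -0.0, -4.7]
grip_width: 0.468
finger_force: 34.9
```

```bash

python3 -m inch '[{"tx":0,"ty":0,"tz":-0.04,"ax":0,"ay":0,"az":0},{"tx":-0.03,"ty":-0.005,"tz":-0.05,"ax":0,"ay":0,"az":0},{"tx":-0.06,"ty":-0.01,"tz":-0.05,"ax":0,"ay":0,"az":0},{"tx":-0.09,"ty":-0.015,"tz":-0.05,"ax":0,"ay":0,"az":0},{"tx":-0.12,"ty":-0.02,"tz":-0.05,"ax":0,"ay":0,"az":0}]'
python3 -m inch '[{"tx":-0.03,"ty":-0.005,"tz":0,"ax":0,"ay":0,"az":0},{"tx":-0.06,"ty":-0.01,"tz":0,"ax":0,"ay":0,"az":0},{"tx":-0.09,"ty":-0.015,"tz":0,"ax":0,"ay":0,"az":0},{"tx":-0.12,"ty":-0.02,"tz":0,"ax":0,"ay":0,"az":0},{"tx":-0.15,"ty":-0.025,"tz":0,"ax":0,"ay":0,"az":0}]'
python3 -m inch '[{"tx":-0.03,"ty":-0.005,"tz":0,"ax":0,"ay":0,"az":0},{"tx":-0.06,"ty":-0.01,"tz":0,"ax":0,"ay":0,"az":0},{"tx":-0.09,"ty":-0.015,"tz":0,"ax":0,"ay":0,"az":0},{"tx":-0.12,"ty":-0.02,"tz":0,"ax":0,"ay":0,"az":0},{"tx":-0.15,"ty":-0.02,"tz":0,"ax":0,"ay":0,"az":0}]'
python3 - <<'E'
from h import *
go(.415,-.25,.026,90)
p,d=shot("side","s1")
P=cloud("side",d); o=arm.get_obs(); e=o["eef_pos"]; print(e)
hs=cv2.cvtColor(p,cv2.COLOR_BGR2HSV)
m=(abs(P[...,0]-e[0])<.06)&(abs(P[...,1]-e[1])<.06)&(P[...,2]>.05)&(P[...,2]<e[2]+.05)
y=m&(hs[...,0]>18)&(hs[...,0]<36)&(hs[...,1]>110)
print(y.sum(), P[m][:,2].min(), np.percentile(P[m][:,2],[1,5,10]), P[y].mean(0) if y.any() else 0, np.percentile(P[y][:,2],[5,50,95]) if y.any() else 0)
E
```

```text
time_s: 4.68
eef_pos: [0.4969, 0.0489, 0.1426]
tool_rot: [-0.0, 0.748, 0.664, -0.0]
wrist_force: [0.6, -0.3, -4.6]
grip_width: 0.47
finger_force: 34.9
time_s: 5.1
eef_pos: [0.4542, -0.0971, 0.1425]
tool_rot: [-0.0, 0.748, 0.664, -0.0]
wrist_force: [1.4, -0.4, -4.2]
grip_width: 0.468
finger_force: 34.9
time_s: 5.52
eef_pos: [0.4161, -0.2436, 0.1425]
tool_rot: [-0.001, 0.748, 0.663, -0.0]
wrist_force: [-0.1, 0.7, -4.5]
grip_width: 0.464
finger_force: 34.9
t 5.5167 shift [-0.0066 -0.0002  0.1165] turn [-0.05 -0.03 -6.87] dist 0.117
[ 0.41600335 -0.24774191  0.14262794]
185 0.12598122547635998 [0.1300987  0.13899558 0.14289975] [ 0.41388272 -0.2645294   0.15683662] [0.14738828 0.15810844 0.16388959]
```

```bash

python3 -m inch '[{"tx":-0.003,"ty":0,"tz":0.03,"ax":0,"ay":0,"az":-3},{"tx":-0.003,"ty":0,"tz":0.06,"ax":0,"ay":0,"az":-7},{"tx":-0.003,"ty":0,"tz":0.09,"ax":0,"ay":0,"az":-7},{"tx":-0.003,"ty":0,"tz":0.11,"ax":0,"ay":0,"az":-7},{"tx":-0.003,"ty":0,"tz":0.116,"ax":0,"ay":0,"az":-7}]'
python3 -m inch '[{"tx":0,"ty":0,"tz":0.002,"ax":0,"ay":0,"az":0},{"tx":0,"ty":0,"tz":0.003,"ax":0,"ay":0,"az":0},{"tx":0,"ty":0,"tz":0.004,"ax":0,"ay":0,"az":0},{"tx":0,"ty":0,"tz":0.005,"ax":0,"ay":0,"az":0},{"tx":0,"ty":0,"tz":0.005,"ax":0,"ay":0,"az":0}]'
```

```text
time_s: 5.98
eef_pos: [0.4154, -0.2443, 0.0235]
tool_rot: [-0.003, 0.706, 0.708, -0.0]
wrist_force: [-0.9, -0.1, -6.1]
grip_width: 0.467
finger_force: 34.9
time_s: 6.4
eef_pos: [0.4174, -0.2457, 0.0222]
tool_rot: [0.001, 0.706, 0.708, 0.0]
wrist_force: [0.4, -0.2, -4.4]
grip_width: 0.464
finger_force: 34.9
```

```bash

python3 -m inch '[{"tx":0,"ty":0,"tz":0.001,"ax":0,"ay":0,"az":0},{"tx":0,"ty":0,"tz":0.002,"ax":0,"ay":0,"az":0},{"tx":0,"ty":0,"tz":0.002,"ax":0,"ay":0,"az":0}]'
python3 -m inch '[{"tx":0,"ty":0,"tz":0.0005,"ax":0,"ay":0,"az":0},{"tx":0,"ty":0,"tz":0.001,"ax":0,"ay":0,"az":0},{"tx":0,"ty":0,"tz":0.001,"ax":0,"ay":0,"az":0}]'
```

```text
time_s: 6.65
eef_pos: [0.4171, -0.2455, 0.0195]
tool_rot: [0.0, 0.706, 0.708, 0.0]
wrist_force: [-0.8, -0.6, -4.8]
grip_width: 0.467
finger_force: 34.9
time_s: 6.9
eef_pos: [0.4171, -0.2455, 0.0188]
tool_rot: [0.0, 0.706, 0.708, -0.0]
wrist_force: [-2.5, 1.6, 3.5]
grip_width: 0.464
finger_force: 34.9
```

```bash

python3 -m inch '[{"tx":0,"ty":0,"tz":0,"ax":0,"ay":0,"az":0},{"tx":0,"ty":0,"tz":0,"ax":0,"ay":0,"az":0},{"tx":0,"ty":0,"tz":0,"ax":0,"ay":0,"az":0},{"tx":0,"ty":0,"tz":-0.02,"ax":0,"ay":0,"az":0},{"tx":0,"ty":0,"tz":-0.05,"ax":0,"ay":0,"az":0}]' 0.08
python3 -m inch '[{"tx":0,"ty":0,"tz":-0.04,"ax":0,"ay":0,"az":0},{"tx":0,"ty":0,"tz":-0.08,"ax":0,"ay":0,"az":0},{"tx":0.03,"ty":0.01,"tz":-0.09,"ax":0,"ay":0,"az":0},{"tx":0.07,"ty":0.02,"tz":-0.09,"ax":0,"ay":0,"az":0},{"tx":0.11,"ty":0.03,"tz":-0.09,"ax":0,"ay":0,"az":0}]' 
python3 -m inch '[{"tx":0.04,"ty":0.01,"tz":0,"ax":0,"ay":0,"az":0},{"tx":0.075,"ty":0.02,"tz":0,"ax":0,"ay":0,"az":0},{"tx":0.11,"ty":0.03,"tz":0,"ax":0,"ay":0,"az":0},{"tx":0.145,"ty":0.04,"tz":0,"ax":0,"ay":0,"az":0},{"tx":0.18,"ty":0.045,"tz":0,"ax":0,"ay":0,"az":0}]' 
python3 -m inch '[{"tx":0.035,"ty":0.01,"tz":0,"ax":0,"ay":0,"az":0},{"tx":0.07,"ty":0.02,"tz":0,"ax":0,"ay":0,"az":0},{"tx":0.105,"ty":0.03,"tz":0,"ax":0,"ay":0,"az":0},{"tx":0.14,"ty":0.036,"tz":0,"ax":0,"ay":0,"az":0},{"tx":0.173,"ty":0.038,"tz":0,"ax":0,"ay":0,"az":0}]' 0.06
python3 -m inch '[{"tx":0,"ty":0,"tz":0,"ax":0,"ay":0,"az":7},{"tx":0,"ty":0,"tz":0,"ax":0,"ay":0,"az":14},{"tx":0,"ty":0,"tz":0,"ax":0,"ay":0,"az":21},{"tx":0,"ty":0,"tz":0,"ax":0,"ay":0,"az":28},{"tx":0,"ty":0,"tz":0,"ax":0,"ay":0,"az":35}]'
python3 -m inch '[{"tx":0,"ty":0,"tz":0,"ax":0,"ay":0,"az":7},{"tx":0,"ty":0,"tz":0,"ax":0,"ay":0,"az":14},{"tx":0,"ty":0,"tz":0,"ax":0,"ay":0,"az":21},{"tx":0,"ty":0,"tz":0,"ax":0,"ay":0,"az":28},{"tx":0,"ty":0,"tz":0,"ax":0,"ay":0,"az":35}]'
python3 -m inch '[{"tx":0,"ty":0,"tz":0,"ax":0,"ay":0,"az":5},{"tx":0,"ty":0,"tz":0,"ax":0,"ay":0,"az":9.5},{"tx":0,"ty":0,"tz":0,"ax":0,"ay":0,"az":9.5}]'
python3 -c "
from h import *
go(.530,.2174,.030,10.5)
p,d=shot('top','t2')
P=cloud('top',d);q=P[(P[...,0]>.35)&(P[...,0]<.48)&(P[...,1]<-.17)&(P[...,1]>-.32)&(P[...,2]>.035)&(P[...,2]<.055)]
print(len(q),q.mean(0),cv2.minAreaRect((q[:,:2]*1000).astype(np.float32)),np.median(q[:,2]))"
```

```text
time_s: 7.32
eef_pos: [0.4159, -0.2447, 0.0671]
tool_rot: [-0.002, 0.706, 0.708, -0.0]
wrist_force: [-0.1, 0.0, -0.1]
grip_width: 0.785
finger_force: 0.0
time_s: 7.73
eef_pos: [0.4472, -0.1347, 0.1596]
tool_rot: [0.001, 0.707, 0.707, 0.001]
wrist_force: [1.1, 0.3, -1.2]
grip_width: 0.854
finger_force: 0.0
time_s: 8.15
eef_pos: [0.4919, 0.0466, 0.1586]
tool_rot: [0.0, 0.706, 0.708, 0.0]
wrist_force: [0.5, 0.1, -1.8]
grip_width: 0.852
finger_force: 0.0
time_s: 8.57
eef_pos: [0.5293, 0.2198, 0.1583]
tool_rot: [0.0, 0.706, 0.708, 0.0]
wrist_force: [-0.6, -0.6, 0.4]
grip_width: 0.639
finger_force: 0.0
time_s: 8.98
eef_pos: [0.5289, 0.2179, 0.1584]
tool_rot: [-0.0, 0.888, 0.46, 0.0]
wrist_force: [0.8, -0.6, -1.3]
grip_width: 0.636
finger_force: 0.0
time_s: 9.4
eef_pos: [0.529, 0.2178, 0.1584]
tool_rot: [-0.0, 0.985, 0.172, 0.0]
wrist_force: [0.0, 0.0, -0.1]
grip_width: 0.635
finger_force: 0.0
time_s: 9.65
eef_pos: [0.529, 0.2178, 0.1584]
tool_rot: [-0.0, 0.996, 0.091, 0.0]
wrist_force: [0.7, 0.6, 0.5]
grip_width: 0.638
finger_force: 0.0
t 9.65 shift [0.0009 0.0006 0.1284] turn [-0.   -0.01 -0.07] dist 0.128
289 [ 0.41438956 -0.24124647  0.04237034] ((414.261962890625, -242.40093994140625), (42.01800537109375, 47.84330368041992), 0.7404100298881531) 0.04288721601207379
```

The transformer stands upright at (0.414, -0.242) with its top at about 43 mm. Now the heatsink.

```bash

python3 -m inch '[{"tx":0.001,"ty":0.0005,"tz":0.03,"ax":0,"ay":0,"az":0},{"tx":0.001,"ty":0.0005,"tz":0.06,"ax":0,"ay":0,"az":0},{"tx":0.001,"ty":0.0005,"tz":0.08,"ax":0,"ay":0,"az":0},{"tx":0.001,"ty":0.0005,"tz":0.09,"ax":0,"ay":0,"az":0},{"tx":0.001,"ty":0.0005,"tz":0.1,"ax":0,"ay":0,"az":0}]' 
python3 -m inch '[{"tx":0,"ty":0,"tz":0.01,"ax":0,"ay":0,"az":0},{"tx":0,"ty":0,"tz":0.018,"ax":0,"ay":0,"az":0},{"tx":0,"ty":0,"tz":0.024,"ax":0,"ay":0,"az":0},{"tx":0,"ty":0,"tz":0.028,"ax":0,"ay":0,"az":0},{"tx":0,"ty":0,"tz":0.028,"ax":0,"ay":0,"az":0}]' 
python3 -m inch '[{"tx":0,"ty":0,"tz":0,"ax":0,"ay":0,"az":0},{"tx":0,"ty":0,"tz":0,"ax":0,"ay":0,"az":0},{"tx":0,"ty":0,"tz":0,"ax":0,"ay":0,"az":0},{"tx":0,"ty":0,"tz":0,"ax":0,"ay":0,"az":0},{"tx":0,"ty":0,"tz":0,"ax":0,"ay":0,"az":0}]' 0.01 50
python3 -m inch '[{"tx":0,"ty":0,"tz":0,"ax":0,"ay":0,"az":0},{"tx":0,"ty":0,"tz":0,"ax":0,"ay":0,"az":0},{"tx":0,"ty":0,"tz":0,"ax":0,"ay":0,"az":0}]'
```

```text
time_s: 10.12
eef_pos: [0.53, 0.2175, 0.0578]
tool_rot: [0.0, 0.996, 0.094, -0.0]
wrist_force: [0.6, -0.6, 0.5]
grip_width: 0.64
finger_force: 0.0
time_s: 10.53
eef_pos: [0.5299, 0.2174, 0.03]
tool_rot: [0.0, 0.996, 0.093, -0.0]
wrist_force: [-0.5, -0.4, 0.7]
grip_width: 0.637
finger_force: 0.0
time_s: 10.95
eef_pos: [0.5301, 0.2175, 0.0307]
tool_rot: [-0.0, 0.996, 0.093, 0.0]
wrist_force: [0.2, -0.3, 0.2]
grip_width: 0.321
finger_force: 0.0
time_s: 11.2
eef_pos: [0.5301, 0.2174, 0.0306]
tool_rot: [0.0, 0.996, 0.093, 0.0]
wrist_force: [-0.0, -1.3, 2.4]
grip_width: 0.253
finger_force: 50.0
```

```bash

python3 -m inch '[{"tx":0,"ty":0,"tz":-0.005,"ax":0,"ay":0,"az":0},{"tx":0,"ty":0,"tz":-0.015,"ax":0,"ay":0,"az":0},{"tx":0,"ty":0,"tz":-0.03,"ax":0,"ay":0,"az":0},{"tx":0,"ty":0,"tz":-0.05,"ax":0,"ay":0,"az":0},{"tx":0,"ty":0,"tz":-0.07,"ax":0,"ay":0,"az":0}]'
python3 -m inch '[{"tx":0,"ty":0,"tz":-0.02,"ax":0,"ay":0,"az":0},{"tx":0,"ty":0,"tz":-0.035,"ax":0,"ay":0,"az":3},{"tx":0,"ty":0,"tz":-0.04,"ax":0,"ay":0,"az":7},{"tx":0,"ty":0,"tz":-0.04,"ax":0,"ay":0,"az":10.6},{"tx":0,"ty":0,"tz":-0.04,"ax":0,"ay":0,"az":10.6}]'
python3 - <<'E'
from h import *
go(.555,-.25,.0206,0)
p,d=shot("top","t3"); P=cloud("top",d)
q=P[(P[...,2]<.03)&(abs(P[...,0]-.535)<.12)&(abs(P[...,1]-.22)<.1)]
s,_=shot("side","s3"); cv2.imwrite("pics/c3.png",cv2.resize(np.hstack([p[120:270,90:250],s[60:210,190:350]]),None,fx=2.5,fy=2.5))
E
```

```text
time_s: 11.62
eef_pos: [0.5296, 0.2174, 0.1016]
tool_rot: [0.0, 0.996, 0.093, -0.0]
wrist_force: [-0.3, 0.2, -3.2]
grip_width: 0.252
finger_force: 50.0
time_s: 12.03
eef_pos: [0.53, 0.2175, 0.1414]
tool_rot: [-0.0, 1.0, -0.001, 0.0]
wrist_force: [-0.6, -1.1, -4.2]
grip_width: 0.249
finger_force: 50.0
t 12.0333 shift [0.0259 0.4675 0.1207] turn [-0.02 -0.05 -0.12] dist 0.484
```

View pics/c3.png

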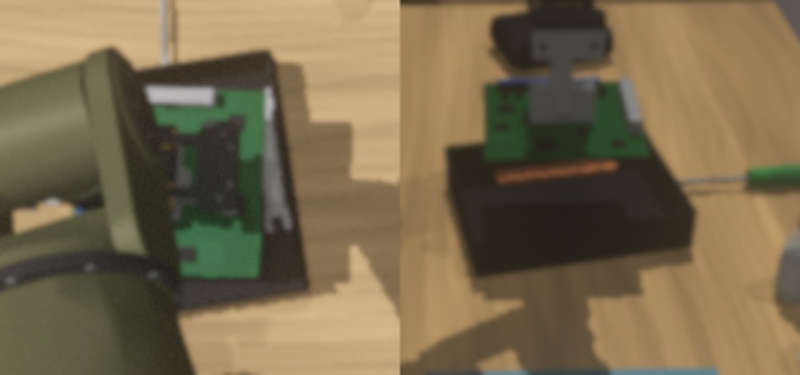

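The board is held level and clear of the bin. In the top crop, the spanner shows along the -y wall at about (275,170), and the copper bar stays at the +y wall. Carrying the board over.

```bash

python3 -m inch '[{"tx":0.002,"ty":0.02,"tz":0,"ax":0,"ay":0,"az":0},{"tx":0.004,"ty":0.05,"tz":0,"ax":0,"ay":0,"az":0},{"tx":0.006,"ty":0.08,"tz":0,"ax":0,"ay":0,"az":0},{"tx":0.008,"ty":0.11,"tz":0,"ax":0,"ay":0,"az":0},{"tx":0.01,"ty":0.14,"tz":0,"ax":0,"ay":0,"az":0}]'
python3 -m inch '[{"tx":0.002,"ty":0.03,"tz":0,"ax":0,"ay":0,"az":0},{"tx":0.004,"ty":0.06,"tz":0,"ax":0,"ay":0,"az":0},{"tx":0.006,"ty":0.09,"tz":0,"ax":0,"ay":0,"az":0},{"tx":0.008,"ty":0.12,"tz":0,"ax":0,"ay":0,"az":0},{"tx":0.008,"ty":0.15,"tz":0,"ax":0,"ay":0,"az":0}]'
python3 -m inch '[{"tx":0.002,"ty":0.03,"tz":0,"ax":0,"ay":0,"az":0},{"tx":0.004,"ty":0.06,"tz":0,"ax":0,"ay":0,"az":0},{"tx":0.006,"ty":0.09,"tz":0,"ax":0,"ay":0,"az":0},{"tx":0.008,"ty":0.12,"tz":0,"ax":0,"ay":0,"az":0},{"tx":0.008,"ty":0.14,"tz":0,"ax":0,"ay":0,"az":0}]'
python3 -m inch '[{"tx":0,"ty":0.02,"tz":0.01,"ax":0,"ay":0,"az":0},{"tx":0,"ty":0.035,"tz":0.04,"ax":0,"ay":0,"az":0},{"tx":0,"ty":0.0375,"tz":0.07,"ax":0,"ay":0,"az":0},{"tx":0,"ty":0.0375,"tz":0.09,"ax":0,"ay":0,"az":0},{"tx":0,"ty":0.0375,"tz":0.1,"ax":0,"ay":0,"az":0}]'
python3 -m inch '[{"tx":0,"ty":0,"tz":0.005,"ax":0,"ay":0,"az":0},{"tx":0,"ty":0,"tz":0.01,"ax":0,"ay":0,"az":0},{"tx":0,"ty":0,"tz":0.014,"ax":0,"ay":0,"az":0},{"tx":0,"ty":0,"tz":0.016,"ax":0,"ay":0,"az":0},{"tx":0,"ty":0,"tz":0.017,"ax":0,"ay":0,"az":0}]'
python3 -c "
from h import *
go(.555,-.25,.0206,0)"
```

```text
time_s: 12.55
eef_pos: [0.5398, 0.0762, 0.1403]
tool_rot: [0.0, 1.0, 0.002, -0.0]
wrist_force: [0.6, 0.2, -3.4]
grip_width: 0.25
finger_force: 50.0
time_s: 12.97
eef_pos: [0.5481, -0.074, 0.1404]
tool_rot: [-0.0, 1.0, 0.002, -0.0]
wrist_force: [0.3, 0.3, -3.3]
grip_width: 0.249
finger_force: 50.0
time_s: 13.38
eef_pos: [0.556, -0.215, 0.1402]
tool_rot: [0.0, 1.0, 0.001, -0.0]
wrist_force: [-0.3, 0.6, -3.2]
grip_width: 0.25
finger_force: 50.0
time_s: 13.8
eef_pos: [0.5548, -0.2496, 0.0371]
tool_rot: [-0.001, 1.0, 0.001, -0.002]
wrist_force: [0.2, -0.2, -3.6]
grip_width: 0.248
finger_force: 50.0
time_s: 14.22
eef_pos: [0.5567, -0.25, 0.024]
tool_rot: [0.0, 1.0, 0.001, 0.0]
wrist_force: [0.1, 0.2, -3.8]
grip_width: 0.252
finger_force: 50.0
t 14.2167 shift [-0.0017 -0.      0.0034] turn [ 0.03 -0.05  0.07] dist 0.004
```

```bash

python3 -m inch '[{"tx":0,"ty":0,"tz":0.001,"ax":0,"ay":0,"az":0},{"tx":0,"ty":0,"tz":0.002,"ax":0,"ay":0,"az":0},{"tx":0,"ty":0,"tz":0.0025,"ax":0,"ay":0,"az":0},{"tx":0,"ty":0,"tz":0.0025,"ax":0,"ay":0,"az":0}]'
python3 -m inch '[{"tx":0,"ty":0,"tz":0.0005,"ax":0,"ay":0,"az":0},{"tx":0,"ty":0,"tz":0.001,"ax":0,"ay":0,"az":0},{"tx":0,"ty":0,"tz":0.001,"ax":0,"ay":0,"az":0}]'
```

```text
time_s: 14.55
eef_pos: [0.5564, -0.25, 0.021]
tool_rot: [0.0, 1.0, 0.0, 0.0]
wrist_force: [0.4, 0.2, -3.3]
grip_width: 0.252
finger_force: 50.0
time_s: 14.8
eef_pos: [0.5565, -0.2501, 0.0206]
tool_rot: [0.0, 1.0, 0.0, 0.0]
wrist_force: [-4.6, 1.8, 4.6]
grip_width: 0.255
finger_force: 50.0
```

```bash

python3 -m inch '[{"tx":0,"ty":0,"tz":0,"ax":0,"ay":0,"az":0},{"tx":0,"ty":0,"tz":0,"ax":0,"ay":0,"az":0},{"tx":0,"ty":0,"tz":0,"ax":0,"ay":0,"az":0},{"tx":0,"ty":0,"tz":0,"ax":0,"ay":0,"az":0},{"tx":0,"ty":0,"tz":-0.01,"ax":0,"ay":0,"az":0}]' 0.05
python3 -m inch '[{"tx":0,"ty":0,"tz":-0.03,"ax":0,"ay":0,"az":0},{"tx":0,"ty":0,"tz":-0.06,"ax":0,"ay":0,"az":0},{"tx":0,"ty":0,"tz":-0.09,"ax":0,"ay":0,"az":0},{"tx":0,"ty":0,"tz":-0.12,"ax":0,"ay":0,"az":0},{"tx":0,"ty":0,"tz":-0.12,"ax":0,"ay":0,"az":0}]'
python3 - <<'E'
from h import *
p,d=shot("top","t4"); P=cloud("top",d); H=P[...,2]
cv2.imwrite("pics/c4.png",cv2.resize(np.hstack([p[135:255,115:220],p[135:270,260:400][:120]]),None,fx=3.2,fy=3.2,interpolation=cv2.INTER_CUBIC))
c,s=np.cos(np.radians(10.3)),np.sin(np.radians(10.3))
X=P[...,0]-.535;Y=P[...,1]-.219
bx=c*X+s*Y;by=-s*X+c*Y
hs=cv2.cvtColor(p,cv2.COLOR_BGR2HSV)
ins=(abs(bx)<.118)&(abs(by)<.0945)&(H<.03)
def rep(m,n,z):
    m=(ins&m).astype(np.uint8); k,l,st,ce=cv2.connectedComponentsWithStats(m)
    for i in range(1,k):
        if st[i,4]<40: continue
        pts=np.array([ray("top",u,v,z)[:2]*1000 for v,u in np.argwhere(l==i)],np.float32)
        r=cv2.minAreaRect(pts); print(n,st[i,4],ce[i].round(1),np.round(r[0],1),np.round(r[1],1),round(r[2],1),"z",np.median(H[l==i]).round(4),"bin",(bx[l==i].mean()*1000).round(1),(by[l==i].mean()*1000).round(1), by[l==i].min().round(4),by[l==i].max().round(4))
rep(hs[...,2]>85,"bright",.012)
rep((hs[...,1]>110)&(hs[...,0]<20)&(hs[...,2]>60),"copper",.012)
q=P[(P[...,2]>.034)&(P[...,2]<.05)&(abs(P[...,0]-.555)<.05)&(abs(P[...,1]+.25)<.05)]
g=P[(hs[...,0]>50)&(hs[...,0]<85)&(hs[...,1]>100)&(P[...,1]<-.1)&(P[...,1]>-.36)]
print("board z",np.percentile(g[:,2],[5,50,95]) , cv2.minAreaRect((g[:,:2]*1000).astype(np.float32)))
go(.535,.17,.12,10)
E
```

```text
time_s: 15.22
eef_pos: [0.5555, -0.2496, 0.0285]
tool_rot: [-0.001, 1.0, 0.0, -0.001]
wrist_force: [0.3, 0.5, -1.1]
grip_width: 0.522
finger_force: 0.0
time_s: 15.63
eef_pos: [0.5583, -0.251, 0.1572]
tool_rot: [0.002, 1.0, 0.0, 0.004]
wrist_force: [1.2, 0.5, 0.7]
grip_width: 0.53
finger_force: 0.0
bright 587 [196.8 183.9] [565.2 146.4] [155.4  28.4] 9.9 z 0.0102 bin 15.8 -77.1 -0.0904 -0.0609
bright 675 [138. 195.] [533.8 297.1] [157.4  30. ] 9.4 z 0.0105 bin 11.9 77.3 0.0633 0.0943
copper 689 [137.8 195.5] [530.8 299.9] [157.2  36.7] 9.2 z 0.0104 bin 10.7 77.9 0.0633 0.0945
board z [0.0025064  0.00514248 0.00810769] ((543.061279296875, -227.61949157714844), (133.057373046875, 166.8148193359375), 81.8698959350586)
t 15.6833 shift [-0.0224 -0.4207  0.0326] turn [ 0.2  -0.31 -9.96] dist 0.423
```

View pics/c4.png

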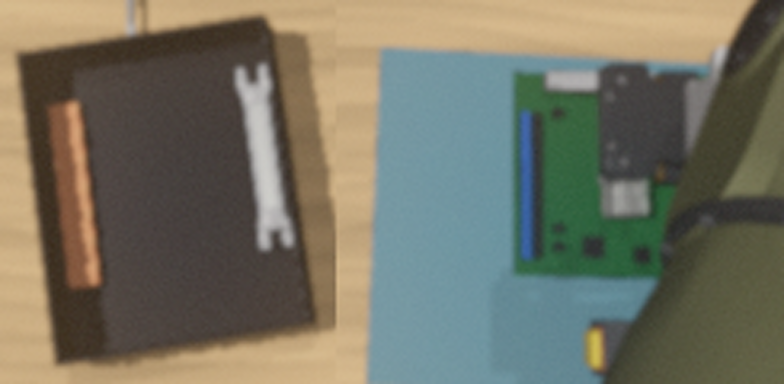

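The spanner is at (0.565, 0.146), yaw 10°, about 5 mm from the -y wall. The copper bar is at the +y wall, and the board lies flat on the mat. Moving over the spanner with the fingers shut.

```bash

python3 -m inch '[{"tx":0,"ty":-0.04,"tz":0,"ax":0,"ay":0,"az":0},{"tx":0,"ty":-0.08,"tz":0,"ax":0,"ay":0,"az":0},{"tx":0,"ty":-0.12,"tz":0,"ax":0,"ay":0,"az":0},{"tx":0,"ty":-0.16,"tz":0,"ax":0,"ay":0,"az":0},{"tx":0,"ty":-0.2,"tz":0,"ax":0,"ay":0,"az":0}]' 0 40
python3 -m inch '[{"tx":0,"ty":-0.04,"tz":0,"ax":0,"ay":0,"az":0},{"tx":0,"ty":-0.08,"tz":0,"ax":0,"ay":0,"az":0},{"tx":0.005,"ty":-0.12,"tz":0,"ax":0,"ay":0,"az":0},{"tx":0.007,"ty":-0.16,"tz":0,"ax":0,"ay":0,"az":0},{"tx":0.007,"ty":-0.2,"tz":0,"ax":0,"ay":0,"az":0}]'
python3 -m inch '[{"tx":0,"ty":0,"tz":0.02,"ax":0,"ay":0,"az":-5},{"tx":0,"ty":0,"tz":0.04,"ax":0,"ay":0,"az":-10},{"tx":0,"ty":0,"tz":0.06,"ax":0,"ay":0,"az":-10},{"tx":0,"ty":0,"tz":0.07,"ax":0,"ay":0,"az":-10},{"tx":0,"ty":0,"tz":0.07,"ax":0,"ay":0,"az":-10}]'
python3 -c "
from h import *
go(.5647,.1492,.020,10)
print(arm.get_obs()['wrist_force'])"
```

```text
time_s: 16.1
eef_pos: [0.5554, -0.0482, 0.1493]
tool_rot: [-0.0, 1.0, 0.0, -0.001]
wrist_force: [1.1, -0.2, 0.3]
grip_width: 0.214
finger_force: 0.0
time_s: 16.52
eef_pos: [0.5626, 0.1519, 0.1493]
tool_rot: [0.0, 1.0, 0.0, -0.001]
wrist_force: [0.8, -0.6, 0.1]
grip_width: 0.006
finger_force: 0.0
time_s: 16.93
eef_pos: [0.5617, 0.1497, 0.0773]
tool_rot: [0.0, 0.996, 0.087, -0.002]
wrist_force: [-0.2, 0.2, 0.1]
grip_width: 0.004
finger_force: 0.0
t 16.9333 shift [0.0031 0.001  0.0573] turn [0.   0.26 0.  ] dist 0.057
[-0.19447498  0.21991089  0.12778608]
```

```bash

python3 -m inch '[{"tx":0.003,"ty":0,"tz":0.02,"ax":0,"ay":0,"az":0},{"tx":0.003,"ty":0,"tz":0.035,"ax":0,"ay":0,"az":0},{"tx":0.003,"ty":0,"tz":0.045,"ax":0,"ay":0,"az":0},{"tx":0.003,"ty":0,"tz":0.052,"ax":0,"ay":0,"az":0},{"tx":0.003,"ty":0,"tz":0.055,"ax":0,"ay":0,"az":0}]'
python3 -m inch '[{"tx":0,"ty":0,"tz":0.0005,"ax":0,"ay":0,"az":0},{"tx":0,"ty":0,"tz":0.001,"ax":0,"ay":0,"az":0},{"tx":0,"ty":0,"tz":0.001,"ax":0,"ay":0,"az":0}]'
```

```text
time_s: 17.35
eef_pos: [0.566, 0.1504, 0.0247]
tool_rot: [0.0, 0.996, 0.087, -0.0]
wrist_force: [-0.7, 0.3, -0.6]
grip_width: 0.002
finger_force: 0.0
time_s: 17.6
eef_pos: [0.5664, 0.1506, 0.0247]
tool_rot: [-0.0, 0.996, 0.087, 0.001]
wrist_force: [0.1, -0.0, 0.2]
grip_width: 0.003
finger_force: 0.0
```

```bash

python3 -m inch '[{"tx":0,"ty":0,"tz":0.001,"ax":0,"ay":0,"az":0},{"tx":0,"ty":0,"tz":0.002,"ax":0,"ay":0,"az":0},{"tx":0,"ty":0,"tz":0.003,"ax":0,"ay":0,"az":0},{"tx":0,"ty":0,"tz":0.003,"ax":0,"ay":0,"az":0}]'
python3 -m inch '[{"tx":0,"ty":0,"tz":0.0005,"ax":0,"ay":0,"az":0},{"tx":0,"ty":0,"tz":0.001,"ax":0,"ay":0,"az":0},{"tx":0,"ty":0,"tz":0.001,"ax":0,"ay":0,"az":0}]'
```

```text
time_s: 17.93
eef_pos: [0.5659, 0.1505, 0.0208]
tool_rot: [0.0, 0.996, 0.088, -0.0]
wrist_force: [0.1, -0.1, 0.8]
grip_width: 0.001
finger_force: 0.0
time_s: 18.18
eef_pos: [0.5662, 0.1506, 0.0203]
tool_rot: [-0.0, 0.996, 0.088, 0.0]
wrist_force: [0.4, -0.6, 3.8]
grip_width: 0.005
finger_force: 1.9
```

Contact. I'll press a little harder.

```bash

python3 -m inch '[{"tx":0,"ty":0,"tz":0.0005,"ax":0,"ay":0,"az":0},{"tx":0,"ty":0,"tz":0.0005,"ax":0,"ay":0,"az":0}]'
```

```text
time_s: 18.35
eef_pos: [0.5664, 0.1506, 0.0203]
tool_rot: [-0.0, 0.996, 0.088, 0.001]
wrist_force: [-1.9, -0.5, 8.6]
grip_width: 0.005
finger_force: 4.3
```

```bash

python3 -m inch '[{"tx":0,"ty":-0.002,"tz":0.0002,"ax":0,"ay":0,"az":0},{"tx":0,"ty":-0.005,"tz":0.0002,"ax":0,"ay":0,"az":0},{"tx":0,"ty":-0.008,"tz":0.0002,"ax":0,"ay":0,"az":0},{"tx":0,"ty":-0.011,"tz":0.0002,"ax":0,"ay":0,"az":0},{"tx":0,"ty":-0.014,"tz":0.0002,"ax":0,"ay":0,"az":0}]'
python3 -m inch '[{"tx":0,"ty":-0.003,"tz":0,"ax":0,"ay":0,"az":0},{"tx":0,"ty":-0.006,"tz":0,"ax":0,"ay":0,"az":0},{"tx":0,"ty":-0.009,"tz":0,"ax":0,"ay":0,"az":0},{"tx":0,"ty":-0.012,"tz":0,"ax":0,"ay":0,"az":0},{"tx":0,"ty":-0.015,"tz":0,"ax":0,"ay":0,"az":0}]'
```

```text
time_s: 18.77
eef_pos: [0.5644, 0.1643, 0.0203]
tool_rot: [0.0, 0.996, 0.087, 0.001]
wrist_force: [-0.2, -2.1, 8.4]
grip_width: 0.007
finger_force: 4.2
time_s: 19.18
eef_pos: [0.5618, 0.1791, 0.0203]
tool_rot: [0.0, 0.996, 0.088, 0.001]
wrist_force: [0.5, -3.3, 8.7]
grip_width: 0.009
finger_force: 4.2
```

```bash

python3 -m inch '[{"tx":0,"ty":-0.003,"tz":0,"ax":0,"ay":0,"az":0},{"tx":0,"ty":-0.006,"tz":0,"ax":0,"ay":0,"az":0},{"tx":0,"ty":-0.01,"tz":0,"ax":0,"ay":0,"az":0},{"tx":0,"ty":-0.014,"tz":0,"ax":0,"ay":0,"az":0},{"tx":0,"ty":-0.018,"tz":0,"ax":0,"ay":0,"az":0}]'
python3 -m inch '[{"tx":0,"ty":-0.018,"tz":0,"ax":0,"ay":0,"az":0},{"tx":0,"ty":-0.018,"tz":0,"ax":0,"ay":0,"az":0}]'
python3 -m inch '[{"tx":0,"ty":0,"tz":-0.01,"ax":0,"ay":0,"az":0},{"tx":0,"ty":0,"tz":-0.04,"ax":0,"ay":0,"az":0},{"tx":0,"ty":0,"tz":-0.08,"ax":0,"ay":0,"az":0},{"tx":0,"ty":0,"tz":-0.1,"ax":0,"ay":0,"az":0},{"tx":0,"ty":0,"tz":-0.1,"ax":0,"ay":0,"az":0}]' 0.05
python3 -m inch '[{"tx":0,"ty":0.04,"tz":0,"ax":0,"ay":0,"az":0},{"tx":0,"ty":0.08,"tz":0,"ax":0,"ay":0,"az":0},{"tx":0,"ty":0.12,"tz":0,"ax":0,"ay":0,"az":0},{"tx":0,"ty":0.16,"tz":0,"ax":0,"ay":0,"az":0},{"tx":0,"ty":0.2,"tz":0,"ax":0,"ay":0,"az":0}]'
cat > look.py <<'E'
from h import *
import sys
p,d=shot("top",sys.argv[1]); P=cloud("top",d); H=P[...,2]
c,s=np.cos(np.radians(10.3)),np.sin(np.radians(10.3))
X=P[...,0]-.535;Y=P[...,1]-.219
bx=c*X+s*Y;by=-s*X+c*Y
hs=cv2.cvtColor(p,cv2.COLOR_BGR2HSV)
ins=(abs(bx)<.118)&(abs(by)<.0935)&(H<.03)
m=(ins&(hs[...,2]>85)&(hs[...,1]<60)).astype(np.uint8); k,l,st,ce=cv2.connectedComponentsWithStats(m)
for i in range(1,k):
    if st[i,4]<40: continue
    pts=np.array([ray("top",u,v,.012)[:2]*1000 for v,u in np.argwhere(l==i)],np.float32)
    r=cv2.minAreaRect(pts); print(st[i,4],ce[i].round(1),np.round(r[0],1),np.round(r[1],1),round(r[2],1),"z",np.median(H[l==i]).round(4),"bin",(bx[l==i].mean()*1000).round(1),(by[l==i].mean()*1000).round(1))
E
python3 look.py t5
python3 -c "
from h import *
go(.555,.19,.1,10)"
```

```text
time_s: 19.6
eef_pos: [0.5586, 0.1969, 0.0203]
tool_rot: [0.0, 0.996, 0.087, 0.001]
wrist_force: [1.1, -2.5, 7.6]
grip_width: 0.005
finger_force: 4.2
time_s: 19.77
eef_pos: [0.5551, 0.2165, 0.0203]
tool_rot: [-0.0, 0.996, 0.088, 0.001]
wrist_force: [-0.6, 2.6, 9.4]
grip_width: 0.001
finger_force: 4.4
time_s: 20.18
eef_pos: [0.5566, 0.2149, 0.1248]
tool_rot: [-0.001, 0.996, 0.087, 0.004]
wrist_force: [1.0, -0.1, 0.3]
grip_width: 0.323
finger_force: 0.0
time_s: 20.6
eef_pos: [0.5891, 0.0155, 0.1188]
tool_rot: [-0.0, 0.996, 0.088, -0.0]
wrist_force: [0.6, 0.3, 0.4]
grip_width: 0.53
finger_force: 0.0
351 [147.2 175.7] [563.4 273.9] [138.8  47.1] 1.0 z 0.003 bin 59.5 48.9
647 [171.4 187.2] [554.8 211.3] [156.5  33.4] 9.8 z 0.0103 bin 18.1 -10.7
75 [197.9 180.2] [580.8 141.6] [71.2 13. ] 1.8 z 0.0029 bin 25.8 -80.7
115 [150.6 228.9] [449.5 260.4] [79.3 17.9] 2.5 z 0.0031 bin -80.2 58.7
t 20.65 shift [-0.0038 -0.1841  0.0186] turn [ 0.07  0.04 -0.2 ] dist 0.185
```

The spanner is now at (0.555, 0.211), yaw 10°, clear of both walls. Going to grip it.

```bash

python3 -m inch '[{"tx":0,"ty":-0.04,"tz":0,"ax":0,"ay":0,"az":0},{"tx":0,"ty":-0.08,"tz":0,"ax":0,"ay":0,"az":0},{"tx":0,"ty":-0.12,"tz":0,"ax":0,"ay":0,"az":0},{"tx":0,"ty":-0.16,"tz":0,"ax":0,"ay":0,"az":0},{"tx":0,"ty":-0.199,"tz":0,"ax":0,"ay":0,"az":0}]'
python3 -m inch '[{"tx":0,"ty":0,"tz":0.02,"ax":0,"ay":0,"az":0},{"tx":0,"ty":0,"tz":0.04,"ax":0,"ay":0,"az":0},{"tx":0,"ty":0,"tz":0.055,"ax":0,"ay":0,"az":0},{"tx":0,"ty":0,"tz":0.06,"ax":0,"ay":0,"az":0},{"tx":0,"ty":0,"tz":0.06,"ax":0,"ay":0,"az":0}]'
python3 -c "
from h import *
go(.5548,.2113,.014,10)"
```

```text
time_s: 21.07
eef_pos: [0.5539, 0.215, 0.1188]
tool_rot: [0.0, 0.996, 0.087, -0.0]
wrist_force: [1.2, 0.0, 0.3]
grip_width: 0.533
finger_force: 0.0
time_s: 21.48
eef_pos: [0.5541, 0.2131, 0.0578]
tool_rot: [0.0, 0.996, 0.087, -0.001]
wrist_force: [-0.4, 0.7, 0.2]
grip_width: 0.529
finger_force: 0.0
t 21.4833 shift [0.0005 0.0019 0.0438] turn [0.02 0.17 0.03] dist 0.044
```

```bash

python3 -m inch '[{"tx":0,"ty":0.002,"tz":0.015,"ax":0,"ay":0,"az":0},{"tx":0,"ty":0.002,"tz":0.028,"ax":0,"ay":0,"az":0},{"tx":0,"ty":0.002,"tz":0.036,"ax":0,"ay":0,"az":0},{"tx":0,"ty":0.002,"tz":0.041,"ax":0,"ay":0,"az":0},{"tx":0,"ty":0.002,"tz":0.041,"ax":0,"ay":0,"az":0}]'
python3 -m inch '[{"tx":0,"ty":0,"tz":0.001,"ax":0,"ay":0,"az":0},{"tx":0,"ty":0,"tz":0.001,"ax":0,"ay":0,"az":0}]'
```

```text
time_s: 21.9
eef_pos: [0.5548, 0.2114, 0.0174]
tool_rot: [0.0, 0.996, 0.087, -0.001]
wrist_force: [0.3, -0.1, -0.2]
grip_width: 0.535
finger_force: 0.0
time_s: 22.07
eef_pos: [0.5555, 0.2117, 0.0177]
tool_rot: [-0.0, 0.996, 0.087, 0.0]
wrist_force: [-0.7, -0.5, 0.4]
grip_width: 0.534
finger_force: 0.0
```

```bash

python3 -m inch '[{"tx":0,"ty":0,"tz":0.0015,"ax":0,"ay":0,"az":0},{"tx":0,"ty":0,"tz":0.003,"ax":0,"ay":0,"az":0},{"tx":0,"ty":0,"tz":0.0035,"ax":0,"ay":0,"az":0},{"tx":0,"ty":0,"tz":0.0035,"ax":0,"ay":0,"az":0}]'
python3 -m inch '[{"tx":0,"ty":0,"tz":0,"ax":0,"ay":0,"az":0},{"tx":0,"ty":0,"tz":0,"ax":0,"ay":0,"az":0},{"tx":0,"ty":0,"tz":0,"ax":0,"ay":0,"az":0},{"tx":0,"ty":0,"tz":0,"ax":0,"ay":0,"az":0},{"tx":0,"ty":0,"tz":0,"ax":0,"ay":0,"az":0}]' 0.005 45
python3 -m inch '[{"tx":0,"ty":0,"tz":0,"ax":0,"ay":0,"az":0},{"tx":0,"ty":0,"tz":0,"ax":0,"ay":0,"az":0},{"tx":0,"ty":0,"tz":0,"ax":0,"ay":0,"az":0}]'
```

```text
time_s: 22.4
eef_pos: [0.5552, 0.2116, 0.0137]
tool_rot: [-0.0, 0.996, 0.088, -0.0]
wrist_force: [0.5, -0.8, -0.3]
grip_width: 0.532
finger_force: 0.0
time_s: 22.82
eef_pos: [0.5552, 0.2116, 0.0138]
tool_rot: [0.0, 0.996, 0.087, 0.0]
wrist_force: [-0.6, 0.1, 1.2]
grip_width: 0.215
finger_force: 0.1
time_s: 23.07
eef_pos: [0.5552, 0.2116, 0.0138]
tool_rot: [-0.0, 0.996, 0.088, 0.0]
wrist_force: [-1.0, -0.3, -0.2]
grip_width: 0.203
finger_force: 45.0
```

```bash

python3 -m inch '[{"tx":0,"ty":0,"tz":-0.005,"ax":0,"ay":0,"az":0},{"tx":0,"ty":0,"tz":-0.02,"ax":0,"ay":0,"az":0},{"tx":0,"ty":0,"tz":-0.045,"ax":0,"ay":0,"az":0},{"tx":0,"ty":0,"tz":-0.08,"ax":0,"ay":0,"az":0},{"tx":0,"ty":0,"tz":-0.106,"ax":0,"ay":0,"az":0}]'
python3 -m inch '[{"tx":0,"ty":0,"tz":0,"ax":0,"ay":0,"az":5},{"tx":0,"ty":0,"tz":0,"ax":0,"ay":0,"az":10},{"tx":0,"ty":0,"tz":0,"ax":0,"ay":0,"az":10},{"tx":0,"ty":0,"tz":0,"ax":0,"ay":0,"az":10}]'
python3 -c "
from h import *
go(.51,-.107,.0118,0)"
```

```text
time_s: 23.48
eef_pos: [0.5553, 0.2116, 0.1223]
tool_rot: [-0.0, 0.996, 0.088, 0.0]
wrist_force: [1.6, 0.5, -1.0]
grip_width: 0.203
finger_force: 45.0
time_s: 23.82
eef_pos: [0.5551, 0.2115, 0.1198]
tool_rot: [0.0, 1.0, 0.002, -0.0]
wrist_force: [0.4, 0.6, -0.9]
grip_width: 0.204
finger_force: 45.0
t 23.8167 shift [-0.0461  0.3184  0.108 ] turn [0.   0.01 0.19] dist 0.339
```

```bash

python3 -m inch '[{"tx":-0.005,"ty":0.03,"tz":0,"ax":0,"ay":0,"az":0},{"tx":-0.01,"ty":0.065,"tz":0,"ax":0,"ay":0,"az":0},{"tx":-0.015,"ty":0.1,"tz":0,"ax":0,"ay":0,"az":0},{"tx":-0.02,"ty":0.135,"tz":0,"ax":0,"ay":0,"az":0},{"tx":-0.025,"ty":0.17,"tz":0,"ax":0,"ay":0,"az":0}]'
python3 -m inch '[{"tx":-0.005,"ty":0.035,"tz":0,"ax":0,"ay":0,"az":0},{"tx":-0.01,"ty":0.07,"tz":0,"ax":0,"ay":0,"az":0},{"tx":-0.015,"ty":0.105,"tz":0,"ax":0,"ay":0,"az":0},{"tx":-0.02,"ty":0.135,"tz":0,"ax":0,"ay":0,"az":0},{"tx":-0.021,"ty":0.148,"tz":0,"ax":0,"ay":0,"az":0}]'
python3 -m inch '[{"tx":0,"ty":0,"tz":0.02,"ax":0,"ay":0,"az":0},{"tx":0,"ty":0,"tz":0.05,"ax":0,"ay":0,"az":0},{"tx":0,"ty":0,"tz":0.075,"ax":0,"ay":0,"az":0},{"tx":0,"ty":0,"tz":0.09,"ax":0,"ay":0,"az":0},{"tx":0,"ty":0,"tz":0.095,"ax":0,"ay":0,"az":0}]'
python3 -m inch '[{"tx":0,"ty":0,"tz":0.002,"ax":0,"ay":0,"az":0},{"tx":0,"ty":0,"tz":0.005,"ax":0,"ay":0,"az":0},{"tx":0,"ty":0,"tz":0.007,"ax":0,"ay":0,"az":0},{"tx":0,"ty":0,"tz":0.008,"ax":0,"ay":0,"az":0},{"tx":0,"ty":0,"tz":0.008,"ax":0,"ay":0,"az":0}]'
python3 - <<'E'
from h import *
go(.51,-.107,.0118,0)
p,d=shot("side","s6"); cv2.imwrite("pics/c6.png",cv2.resize(p[160:340,150:390],None,fx=3,fy=3))
E
```

```text
time_s: 24.23
eef_pos: [0.5296, 0.0401, 0.1196]
tool_rot: [0.0, 1.0, 0.002, -0.0]
wrist_force: [0.8, 1.1, -0.8]
grip_width: 0.207
finger_force: 45.0
time_s: 24.65
eef_pos: [0.5085, -0.1094, 0.1196]
tool_rot: [0.0, 1.0, 0.001, -0.0]
wrist_force: [-0.2, 0.7, -0.1]
grip_width: 0.204
finger_force: 45.0
time_s: 25.07
eef_pos: [0.5082, -0.1057, 0.0222]
tool_rot: [-0.001, 1.0, 0.002, -0.002]
wrist_force: [-0.5, 0.2, -0.6]
grip_width: 0.208
finger_force: 45.0
time_s: 25.48
eef_pos: [0.5097, -0.1065, 0.0172]
tool_rot: [0.0, 1.0, 0.0, 0.0]
wrist_force: [-0.5, -0.3, -1.9]
grip_width: 0.202
finger_force: 45.0
t 25.4833 shift [0.0003 0.0005 0.0054] turn [ 0.01 -0.05  0.06] dist 0.005
```

View pics/c6.png

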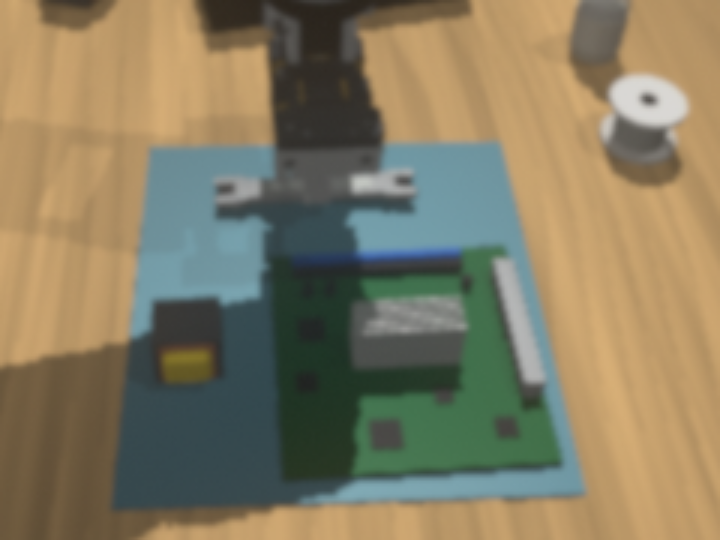

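The spanner is level just above the mat at (315,187). The board is at (415,365) and the transformer at (187,340), both upright on the mat. Lowering the last 5 mm.

```bash

python3 -m inch '[{"tx":0,"ty":0,"tz":0.002,"ax":0,"ay":0,"az":0},{"tx":0,"ty":0,"tz":0.004,"ax":0,"ay":0,"az":0},{"tx":0,"ty":0,"tz":0.0045,"ax":0,"ay":0,"az":0},{"tx":0,"ty":0,"tz":0.0045,"ax":0,"ay":0,"az":0}]'
python3 -m inch '[{"tx":0,"ty":0,"tz":0.0005,"ax":0,"ay":0,"az":0},{"tx":0,"ty":0,"tz":0.001,"ax":0,"ay":0,"az":0},{"tx":0,"ty":0,"tz":0.001,"ax":0,"ay":0,"az":0}]'
```

```text
time_s: 25.87
eef_pos: [0.5093, -0.1065, 0.0121]
tool_rot: [-0.0, 1.0, 0.0, -0.0]
wrist_force: [0.3, 0.5, -1.6]
grip_width: 0.205
finger_force: 45.0
time_s: 26.12
eef_pos: [0.5095, -0.1065, 0.0117]
tool_rot: [0.0, 1.0, 0.0, 0.0]
wrist_force: [-3.4, -0.3, 5.8]
grip_width: 0.206
finger_force: 45.0
```

Contact. Releasing, retreating and verifying.

```bash

python3 -m inch '[{"tx":0,"ty":0,"tz":0,"ax":0,"ay":0,"az":0},{"tx":0,"ty":0,"tz":0,"ax":0,"ay":0,"az":0},{"tx":0,"ty":0,"tz":0,"ax":0,"ay":0,"az":0},{"tx":0,"ty":0,"tz":0,"ax":0,"ay":0,"az":0},{"tx":0,"ty":0,"tz":-0.01,"ax":0,"ay":0,"az":0}]' 0.045
python3 -m inch '[{"tx":0,"ty":0,"tz":-0.03,"ax":0,"ay":0,"az":0},{"tx":0,"ty":0,"tz":-0.06,"ax":0,"ay":0,"az":0},{"tx":0,"ty":0,"tz":-0.09,"ax":0,"ay":0,"az":0},{"tx":0,"ty":0,"tz":-0.12,"ax":0,"ay":0,"az":0},{"tx":0,"ty":0,"tz":-0.15,"ax":0,"ay":0,"az":0}]'
python3 -m inch '[{"tx":0,"ty":-0.04,"tz":0,"ax":0,"ay":0,"az":0},{"tx":0,"ty":-0.08,"tz":0,"ax":0,"ay":0,"az":0},{"tx":0,"ty":-0.12,"tz":0,"ax":0,"ay":0,"az":0},{"tx":0,"ty":-0.15,"tz":0,"ax":0,"ay":0,"az":0},{"tx":0,"ty":-0.15,"tz":0,"ax":0,"ay":0,"az":0}]'
python3 - <<'E'
from h import *
p,_=shot("top","t7")
cv2.imwrite("pics/c7.png",cv2.resize(p[40:280,110:430],None,fx=2.4,fy=2.4))
E
```

```text
time_s: 26.53
eef_pos: [0.5085, -0.1062, 0.0201]
tool_rot: [-0.0, 1.0, 0.0, -0.001]
wrist_force: [-0.1, -0.8, 0.7]
grip_width: 0.476
finger_force: 0.0
time_s: 26.95
eef_pos: [0.5091, -0.1064, 0.1736]
tool_rot: [0.0, 1.0, 0.0, 0.0]
wrist_force: [0.4, -0.2, 0.1]
grip_width: 0.481
finger_force: 0.0
time_s: 27.37
eef_pos: [0.5089, 0.0478, 0.1721]
tool_rot: [-0.0, 1.0, 0.002, 0.0]
wrist_force: [1.0, -0.2, 0.4]
grip_width: 0.479
finger_force: 0.0
```

View pics/c7.png

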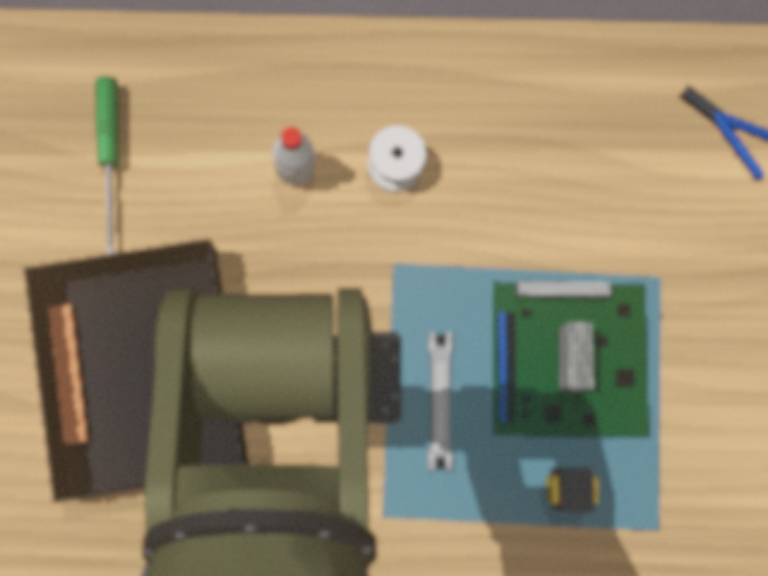

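The final view shows the spanner at (440,400), the board at (570,360) and the transformer at (573,489), all separate on the mat. The copper bar is still in the bin at (68,375). The screwdriver, bottle and spool look unmoved.

```bash
python3 -c "
from bench import arm
print(arm.hand_in())"
```

```text
the job is handed in; nothing more can be done
None
```

The job is handed in: the transformer, then the circuit board, then the spanner went onto the blue mat, each lying separately and right way up, with the copper bar still in the bin and the spool, bottle and screwdriver untouched; it took about 27 s of the 72 s allowed.

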